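# Turn the sunken tote end for end so that it stacks

### The arm

A 6-joint arm with a two-finger parallel gripper is mounted at the origin on the work surface. World frame = base frame: x ahead of the robot, y to its left, z up, the work surface at z = 0. Lengths are in mm, angles in rad, forces in N, time in s.
With the tool pointing down it reaches from about 275 to 750 mm from the base axis. Payload 10.2 kg.
Tool frame: the origin (TCP) lies midway between the tips of the shut fingers; the grasp point (between the pads) lies 19 mm behind it; z points along the fingers, y is the line along which they close (so a half turn about z gives the same grasp; the last joint's range is limited). The gripper opens to 85 mm and grips with 20 to 120 N. Pads are 22 mm wide; open, the fingers measure 114 mm over their backs; the gripper's body (76 mm by 85 mm) begins 54 mm behind the grasp point. The pads swing forward as they close: fully open they stand 13 mm farther back than shut.
Start: joints at [0.965, 0.313, 1.498, -0, 1.331, -0.223], TCP at [196.111, 487.003, 231.294] pointing down, gripper open.
Joint ranges: [-2.94, 2.94], [-0.97, 2.17], [0.19, 2.56], [-1.23, 4.37], [0.02, 3.11], [-2.88, 2.88]. Speed limits (rad/s): [2.39, 2.39, 3.01, 3.14, 3.14, 3.14].

### API

Orientations are given as a unit quaternion [w, x, y, z].
In Python, from rig import ctrl gives the robot as it stands.
- The arm moves only by the tool send_rows, never from a script. Its argument "targets" is a list of rows, each a list of 7 numbers: the closure, from -1 (fully open) to 1 (shut), so that 0 is half open, then the shift along the tool's x, y, z in m, then the turn, a rotation vector about the tool's x, y, z in rad. In form: [[claw, dx, dy, dz, ax, ay, az], ...]. A call has exactly 10 rows; each row shifts and turns the commanded pose from where the row before left it, along the tool's axes as they then stand; what a row does not reach is not made up. A row lasts 1/8 s, in which the tool goes at most 62.5 mm and 10.7 degrees, less where a joint would pass 70% of its speed; a pose out of reach is approached as far as the arm can. A call with a gripper value outside its range is refused whole. The fingers move at their own pace and stop on an object; "squeeze" is the grip in N (left out, the last holds). Time passes only in rows, so rows that do not move let the fingers close, or fill a call up. It gives the time, the measured TCP pose, the force, the opening and the grip force at its end, in the units of the state.
- ctrl.sense(): the state, without advancing time (a new reading comes with each control period).
- ctrl.capture(name): name is "scene" or "top" or "wrist"; returns a dict with "img" (480x640x3 uint8, red, green, blue), "camera_matrix" (3x3 intrinsics, pixels), "R" (3x3) and "t" (3): a world point X has camera coordinates R X + t. Camera axes: x right, y down, z forward; pixel columns grow to the right and rows downward; lengths in mm; the calibration is good to about 2 mm. A picture is of the moment at which its call begins. There is no depth.
- ctrl.finish_job(): hands the job in; it is judged then, once.
Trained networks look in a picture, given as the dict that the camera call returned (one of the last four; its "shot" number tells which), for a name from the list of things; names that differ only in an ending like _2 or _b are one class to them, and where a whole thing is asked for, a point or a joint stands for the part that bears it (a point fixed in the world has none). Each returns a list of dicts, best first, with "score" (0 to 1); they miss things now and then, are a little off and sometimes report something else, mostly with a low value. They report only what shows in the picture. A call takes as long as a camera call. They do not tell look-alikes from the thing itself.
- ctrl.boxes_of(query, picture): "extent" ([left, top, width, height] in pixels, round what is visible of it).
- ctrl.landmark_of(query, picture): "point" ([column, row] in pixels: a listed point, or the origin of a listed thing).
The state is a dict: "time_s": time; "joints": joint angles; "dq": joint speeds; "tau": joint torques, N m; "eef_pos": TCP position; "ee_rot": TCP orientation; "force": force on the tool from outside, world axes, zero at the start; "wrist_torque": the same for the moment, N m; "grip_width": opening from 0.0 (shut) to 1.0 (fully open); "grip_force": force on a finger pad.
Only numpy, scipy, OpenCV 4.12 (cv2) and the standard library are available. Lean on these libraries where they do the work, as an engineer would, in place of code of your own. Each camera call takes 0.05 s, during which the arm holds its last target. There are 200 camera calls.

### The job

The grey tote was put onto the blue one the same way round, so it has sunk down inside it. Lift it out and set it down on the green mat, let go, then take it by its other side and put it back on the blue tote turned end for end, so that it stands locked on the blue tote's black ledges with its yellow end opposite the blue one's. Do not drop it, leave the blue tote standing in its wooden bay, and leave everything else on the counter alone.

Things in the scene. Friction and masses are not known exactly. Their poses are not given: they have to be found in the camera images.
- top_tote_mid (a point): Grey tote, empty, 0.2 to 0.5 kg, loose: 180 x 120 x 80 mm high. Point at its centre, 40 mm above its underside; x along its length to the yellow end, y across, z up. Rim band: 9 mm wall, 162 x 102 mm inside, 38 to 80 mm up; inner step 44 mm up; lower body 134 x 74 mm. Starts nested in the blue tote, same way round, its underside 44 mm above the blue underside.
- top_tote_wall_a (a point): Top edge of the grey tote's +y long wall (9 mm thick, upright) at x = -20, y = +55.5 mm from its centre, 80 mm above its underside. Inside, the wall is clear of ledges from x = -43 to +3 mm and down to the step 36 mm below this edge: a place to pinch it from above. At the start this side faces the bay's open long side. Axes as the tote.
- top_tote_wall_b (a point): The same place on the grey tote's other long wall, at x = -20, y = -55.5 mm. At the start it is against the bay's slats, where no finger fits; once the tote is turned end for end, it is the one at the bay's open side. Axes as the tote.
- top_tote_mark (a point): Middle of the grey tote's yellow end plate, on the outside of its +x end, 90 mm from its centre, 62 mm above its underside. Axes as the tote.
- top_tote_foot (a point): Underside of one of the grey tote's four feet, 30 mm long and 8 mm high, centred at x = +60 and x = -20 mm along both long sides, spreading to y = +-48 mm; a keel at each end reaches x = +-78 mm. Feet and keels enter the blue rim with 3 mm of play each way; farther off they ride on the rim, 80 mm up. Axes as the tote.
- low_tote_mid (a point): Blue tote, exactly the grey one's shape, with three small cartons 34 mm high in it; about 0.9 kg, loose, standing in the bay with its +y long side at the bay's open long side. Point at its centre, 40 mm above its underside; x along its length to its yellow end, y across, z up.
- low_tote_ledge (a point): Top of one of the blue tote's four black ledges: inside the long walls, centred at x = -60 and x = +20 mm, 34 mm long, jutting 11 mm inwards, 72 mm above its underside, 8 mm below the rim. A grey tote turned end for end stands on them, its underside 72 mm above the blue underside. Axes as the blue tote.
- bay_spot (a point): Centre of the fixed wooden bay's floor, 10 mm above the counter, under the blue tote. x along, y across, z up. Slatted walls up to 168 mm above the counter at the -y long side (inner face y = -73 mm) and the +x end (x = +103 mm), 13 mm from the rims: too close for a finger. The +y long side, towards the robot, and the -x end are open. Low battens keep the blue tote in place.
- mat_mid (a point): Centre of the top of the fixed green mat, 250 mm (its x) by 230 mm, 3 mm thick, on the clear part of the counter. Mat and bay may swap sides.
Mind the look-alikes: they are no part of the job. What is shaped like the part that bears top_tote_mid but orange or purple is not meant.

How it is judged:
By the outcome, as a careful person would: the job done as asked, in the order asked, and still so for the second after the job is handed in, with the robot touching nothing.
It also fails if it takes over 67 s, if anything falls off the work surface, if the arm or the gripper's body presses on something with over 40 N, if the wrist force passes 120 N, or if a joint passes its speed limit or range.

## Working session

There is one attempt and no reset: what is moved stays moved. The work goes in short steps, Python scripts to look and compute and a tool call to move; the robot and the scene stay as the last step left them, time stands still between calls to the robot, and variables do not carry over. Pictures are saved under pics/ and viewed, at most 10 in all, crops included, and the job is handed in when it is done.

Besides the shell and the picture viewer there is one more tool, called after ">>>" as name(argument=value, ...) on one line, values as JSON. send_rows: Moves the arm, as the interface text tells. Its arguments: {"type":"object","properties":{"targets":{"type":"array"},"squeeze":{"type":"number"}},"required":["targets"]}

```bash
mkdir -p pics; ls
cat > h.py <<'E'
import numpy as np, cv2
from rig import ctrl
from scipy.spatial.transform import Rotation as Rn
def save(p,n): cv2.imwrite('pics/'+n,p['img'][:,:,::-1])
def ray(p,uv):
    K=np.array(p['camera_matrix']);R=np.array(p['R']);t=np.array(p['t'])
    d=R.T@np.linalg.solve(K,[uv[0],uv[1],1.]);return -R.T@t,d
def atz(p,uv,z):
    o,d=ray(p,uv);return o+d*(z-o[2])/d[2]
def proj(p,X):
    c=np.array(p['R'])@np.array(X,float)+np.array(p['t']);u=np.array(p['camera_matrix'])@c;return u[:2]/u[2]
E
python3 - <<'E'
from h import *
for n in ['scene','top']:
    p=ctrl.capture(n);save(p,n+'0.png')
    o,_=ray(p,(0,0));print(n,o.round())
    for q in ['top_tote_mid','top_tote_mark','top_tote_wall_a','top_tote_wall_b','low_tote_mid','mat_mid','bay_spot','low_tote_ledge']:
        print(q,[(np.round(d['point']).tolist(),round(d['score'],2)) for d in ctrl.landmark_of(q,p)][:4])
    print([(np.round(d['extent']).tolist(),round(d['score'],2)) for d in ctrl.boxes_of('top_tote_mid',p)][:4])
s=ctrl.sense();print(s['time_s'],s['ee_rot'],s['eef_pos'],s['force'],s['grip_width'])
E
```

```text
pics
scene [ 933. -411. 1194.]
top_tote_mid [([362.0, 175.0], 0.87), ([186.0, 267.0], 0.86), ([426.0, 235.0], 0.81)]
top_tote_mark [([447.0, 201.0], 0.93), ([433.0, 269.0], 0.63), ([200.0, 300.0], 0.62), ([399.0, 158.0], 0.55)]
top_tote_wall_a [([401.0, 222.0], 0.9), ([450.0, 245.0], 0.86), ([204.0, 242.0], 0.78), ([153.0, 262.0], 0.7)]
top_tote_wall_b [([401.0, 222.0], 0.9), ([450.0, 245.0], 0.86), ([204.0, 242.0], 0.78), ([153.0, 262.0], 0.7)]
low_tote_mid []
mat_mid [([264.0, 372.0], 0.65)]
bay_spot []
low_tote_ledge [([435.0, 268.0], 0.61)]
[([383.0, 182.0, 91.0, 96.0], 0.8), ([141.0, 220.0, 84.0, 96.0], 0.74), ([316.0, 135.0, 93.0, 69.0], 0.66), ([383.0, 256.0, 55.0, 32.0], 0.63)]
top [ 318.   24. 1128.]
top_tote_mid [([206.0, 300.0], 0.89), ([226.0, 182.0], 0.84), ([432.0, 333.0], 0.63), ([177.0, 190.0], 0.19)]
top_tote_mark [([163.0, 287.0], 0.8), ([176.0, 189.0], 0.78), ([442.0, 288.0], 0.65)]
top_tote_wall_a [([239.0, 199.0], 0.92), ([224.0, 276.0], 0.91), ([222.0, 146.0], 0.84), ([462.0, 348.0], 0.73)]
top_tote_wall_b [([239.0, 199.0], 0.92), ([224.0, 276.0], 0.91), ([222.0, 146.0], 0.84), ([462.0, 348.0], 0.73)]
low_tote_mid []
mat_mid [([428.0, 202.0], 0.88)]
bay_spot []
low_tote_ledge [([239.0, 200.0], 0.15)]
[([151.0, 258.0, 106.0, 83.0], 0.93), ([397.0, 283.0, 75.0, 102.0], 0.9)]
1.0 [-4.18309135e-06  1.90245213e-01  9.81736604e-01 -1.22680552e-05] [196.10666835 486.99986371 231.28911568] [ 0.13859357 -0.7688573  -0.30707935] 1.0023946258181102
```

View pics/scene0.png

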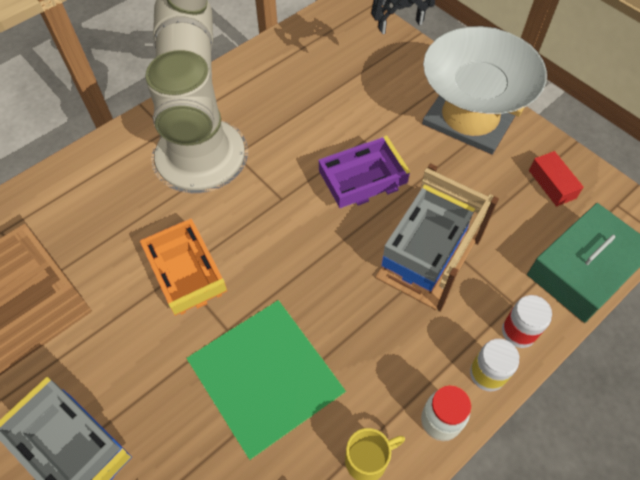

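View pics/top0.png

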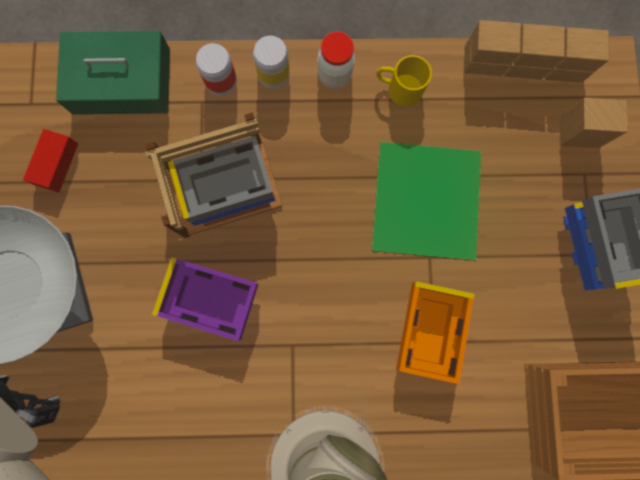

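The real target is the grey tote in the bay: top (222,180), scene (430,232). Look-alikes are the purple tote at (206,300), the orange tote at (436,333), and another grey-on-blue pair without a bay at top (615,235). I choose the one in the wooden bay and check it in a crop.

Run:
```python
from h import *
p=ctrl.capture('top')
c=p['img'][105:245,135:295,::-1];cv2.imwrite('pics/crop.png',cv2.resize(c,None,fx=4,fy=4,interpolation=cv2.INTER_CUBIC))
for n,uv,z in [('wall',(239,199),134),('wallb',(222,146),134),('mark',(176,189),116),('mid',(226,182),94),('mat',(428,202),3)]: print(n,atz(p,uv,z).round(1))
for uv in [(380,143),(481,150),(476,260),(374,252)]: print('matc',atz(p,uv,3).round(1))
print(p['camera_matrix'],np.array(p['R']).round(3))
```

```text
wall [539.5 160.1 134. ]
wallb [647.8 194.3 134. ]
mark [565.9 288.3 116. ]
mid [584.4 192.3  94. ]
mat [ 555.1 -242.1    3. ]
matc [ 693.1 -140.1    3. ]
matc [ 673.3 -368.6    3. ]
matc [ 423.6 -341.     3. ]
matc [ 445.2 -117.7    3. ]
[[517.06112581   0.         316.8772876 ]
 [  0.         517.06112581 234.52940205]
 [  0.           0.           1.        ]] [[-0.019 -1.     0.012]
 [-0.989  0.017 -0.148]
 [ 0.148 -0.015 -0.989]]
```

View pics/crop.png

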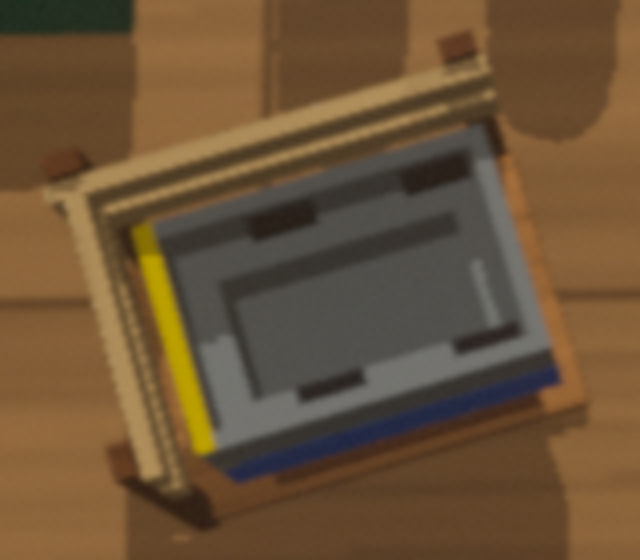

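The crop shows the grey tote nested in the blue one with its yellow end at left (crop x≈175). The rim corners are near (205,455), (555,352), (490,122) and (135,228). The wall is clear between the ledges at about (410,372).

```bash
python3 - <<'E'
from h import *
p=ctrl.capture('top')
W=[atz(p,(135+u/4,105+v/4),134)[:2] for u,v in [(205,455),(555,352),(490,122),(135,228)]]
W=np.array(W);print(W.round(1));L=np.linalg.norm(W-np.roll(W,-1,0),axis=1);print(L.round(1))
c=W.mean(0);d=(W[0]+W[3]-W[1]-W[2]);th=np.arctan2(d[1],d[0]);print('c',c.round(1),'yaw',np.degrees(th))
d2=(W[0]+W[1]-W[2]-W[3]);print(np.degrees(np.arctan2(d2[1],d2[0]))-90)
M=Rn.from_euler('z',th).as_matrix()[:2,:2]
wa=c+M@[-20,55.5];print('wa',wa)
E
cat >> h.py <<'E'
def rows(goal,yaw_y,n=None,maxmm=60,maxdeg=10,tilt=None):
    """tool-frame per-row shift for going from the sensed pose to goal (TCP mm), tool y at yaw_y (deg), pointing down"""
    s=ctrl.sense();w,x,y,z=s['ee_rot'];R0=Rn.from_quat([x,y,z,w])
    a=np.radians(yaw_y);Y=np.array([np.cos(a),np.sin(a),0]);Z=np.array([0,0,-1.]);X=np.cross(Y,Z)
    R1=Rn.from_matrix(np.c_[X,Y,Z]);rv=(R0.inv()*R1).as_rotvec()
    d=np.array(goal)-s['eef_pos'];
    if n is None:n=int(np.ceil(max(np.linalg.norm(d)/maxmm,np.degrees(np.linalg.norm(rv))/maxdeg)))
    S=Rn.from_rotvec(rv/n)
    # constant screw-like rows: world shift d/n each, expressed in the turning tool frame
    out=[];R=R0
    for i in range(n):
        out.append(np.r_[R.inv().apply(d/n)/1000,rv/n].round(4).tolist());R=R*S
    print('tool yaw now',np.degrees(np.arctan2(*R0.as_matrix()[[1,0],1])).round(1),'d',d.round(1),'rv',rv.round(3))
    for r in out:print(r)
E
python3 -c "
from h import *
rows([480,150,260],14)"
```

```text
[[501.8 262.5]
 [550.4  92. ]
 [668.6 123.7]
 [616.5 299.1]]
[177.3 122.3 183.  120.4]
c [584.3 194.3] yaw 106.21821665903376
-253.65411086869838
wa [536.63206244 159.60183065]
tool yaw now 68.1 d [ 283.9 -337.    28.7] rv [-0.    -0.     0.944]
[-0.0487, -0.0258, -0.0036, -0.0, -0.0, 0.118]
[-0.0514, -0.0199, -0.0036, -0.0, -0.0, 0.118]
[-0.0533, -0.0137, -0.0036, -0.0, -0.0, 0.118]
[-0.0546, -0.0074, -0.0036, -0.0, -0.0, 0.118]
[-0.0551, -0.0009, -0.0036, -0.0, -0.0, 0.118]
[-0.0548, 0.0056, -0.0036, -0.0, -0.0, 0.118]
[-0.0538, 0.012, -0.0036, -0.0, -0.0, 0.118]
[-0.052, 0.0183, -0.0036, -0.0, -0.0, 0.118]
```

```bash
python3 -c "
from h import *
rows([536.6,159.6,250],16.2,n=9)"
```

```text
tool yaw now 68.1 d [ 340.5 -327.4   18.7] rv [-0.    -0.     0.905]
[-0.0487, -0.0196, -0.0021, -0.0, -0.0, 0.1006]
[-0.0504, -0.0146, -0.0021, -0.0, -0.0, 0.1006]
[-0.0516, -0.0095, -0.0021, -0.0, -0.0, 0.1006]
[-0.0523, -0.0043, -0.0021, -0.0, -0.0, 0.1006]
[-0.0525, 0.001, -0.0021, -0.0, -0.0, 0.1006]
[-0.0521, 0.0063, -0.0021, -0.0, -0.0, 0.1006]
[-0.0512, 0.0115, -0.0021, -0.0, -0.0, 0.1006]
[-0.0498, 0.0166, -0.0021, -0.0, -0.0, 0.1006]
[-0.0479, 0.0215, -0.0021, -0.0, -0.0, 0.1006]
```

>>> send_rows(targets=[[-1, -0.0487, -0.0196, -0.002, 0, 0, 0.1006], [-1, -0.0504, -0.0146, -0.002, 0, 0, 0.1006], [-1, -0.0516, -0.0095, -0.002, 0, 0, 0.1006], [-1, -0.0523, -0.0043, -0.002, 0, 0, 0.1006], [-1, -0.0525, 0.001, -0.002, 0, 0, 0.1006], [-1, -0.0521, 0.0063, -0.002, 0, 0, 0.1006], [-1, -0.0512, 0.0115, -0.002, 0, 0, 0.1006], [-1, -0.0498, 0.0166, -0.002, 0, 0, 0.1006], [-1, -0.0479, 0.0215, -0.002, 0, 0, 0.1006], [-1, 0, 0, 0, 0, 0, 0]], squeeze=80)

```text
time_s: 2.35
eef_pos: [538.4, 157.2, 248.7]
ee_rot: [-0.0, 0.602, 0.798, -0.0]
force: [0.5, 0.4, -0.4]
grip_width: 1.001
grip_force: 0.0
```

Run:
```python
from h import *
p=ctrl.capture('wrist');save(p,'w1.png')
o,d=ray(p,(320,240));print(o.round(),d.round(2))
for q in ['top_tote_mid','top_tote_mark','top_tote_wall_a','low_tote_ledge']:
    z={'top_tote_mid':94,'top_tote_mark':116,'top_tote_wall_a':134,'low_tote_ledge':126}[q]
    print(q,[(np.round(e['point']).tolist(),atz(p,e['point'],z).round(1).tolist(),round(e['score'],2)) for e in ctrl.landmark_of(q,p)][:5])
rows([536.6,159.6,250],16.2,n=1)
s=ctrl.sense();print(s['time_s'],s['joints'],s['force'])
c=np.array([584.3,194.3]);M=Rn.from_euler('z',106.2,degrees=True).as_matrix()[:2,:2]
for a in [(90,60),(-90,60),(-90,-60),(90,-60),(-20,55.5)]: print(a,proj(p,np.r_[c+M@a,134]).round())
```

```text
[519. 229. 392.] [ 0.09 -0.27 -0.96]
top_tote_mid [([381.0, 192.0], [585.4, 200.4, 94.0], 0.86), ([135.0, 76.0], [374.3, 232.8, 94.0], 0.63)]
top_tote_mark [([394.0, 74.0], [561.7, 284.3, 116.0], 0.66), ([316.0, 231.0], [540.8, 158.1, 116.0], 0.54), ([463.0, 226.0], [653.0, 194.3, 116.0], 0.54)]
top_tote_wall_a [([316.0, 228.0], [538.7, 164.6, 134.0], 0.92), ([464.0, 227.0], [645.5, 196.0, 134.0], 0.89), ([37.0, 43.0], [329.9, 234.1, 134.0], 0.61), ([162.0, 124.0], [415.3, 207.1, 134.0], 0.55)]
low_tote_ledge []
tool yaw now 16.3 d [ 0.6 -0.9  0.5] rv [ 0.    -0.     0.002]
[-0.001, 0.0003, -0.0005, 0.0001, -0.0001, 0.0016]
2.6 [ 8.15260075e-02  3.77508963e-01  1.36025527e+00  1.16637239e-04
  1.40377334e+00 -2.02848328e-01] [ 0.03199924  0.17402071 -0.30118194]
(90, 60) [304.  74.]
(-90, 60) [307. 317.]
(-90, -60) [454. 316.]
(90, -60) [484.  74.]
(-20, 55.5) [312. 234.]
```

View pics/w1.png

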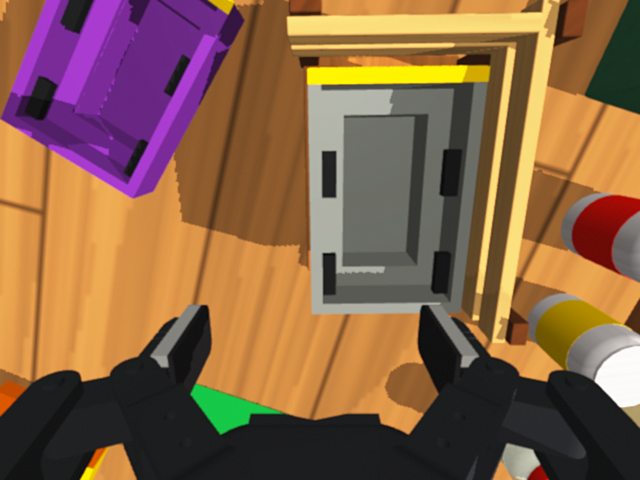

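The wrist view shows the grey rim corners near (307,67), (313,313), (463,313) and (490,67), with the yellow end at the top. That is about 5 mm farther out than my estimate and agrees with the network's wall point, so the grasp goes to (540,164).

>>> send_rows(targets=[[-0.6, 0.001, 0.003, 0.04, 0, 0, 0], [-0.4, 0.001, 0.002, 0.04, 0, 0, 0], [-0.4, 0, 0, 0.035, 0, 0, 0], [-0.4, 0, 0, 0.02, 0, 0, 0], [-0.4, 0, 0, 0.01, 0, 0, 0], [-0.4, 0, 0, 0, 0, 0, 0], [1, 0, 0, 0, 0, 0, 0], [1, 0, 0, 0, 0, 0, 0], [1, 0, 0, 0, 0, 0, 0], [1, 0, 0, 0, 0, 0, 0]], squeeze=60)

```text
time_s: 3.85
eef_pos: [540.9, 162.9, 104.9]
ee_rot: [0.0, 0.6, 0.8, 0.0]
force: [-2.8, -0.8, 5.4]
grip_width: 0.093
grip_force: 59.7
```

Run:
```python
from h import *
s=ctrl.sense();print({k:np.round(s[k],2).tolist() for k in ['time_s','eef_pos','force','wrist_torque','grip_width','grip_force','joints']})
p=ctrl.capture('wrist');save(p,'w2.png')
```

```text
{'time_s': 3.85, 'eef_pos': [540.85, 162.94, 104.95], 'force': [-2.83, -0.76, 5.44], 'wrist_torque': [-0.18, 0.5, 0.1], 'grip_width': 0.09, 'grip_force': 59.74, 'joints': [0.09, 0.52, 1.53, -0.0, 1.08, -0.2]}
```

View pics/w2.png

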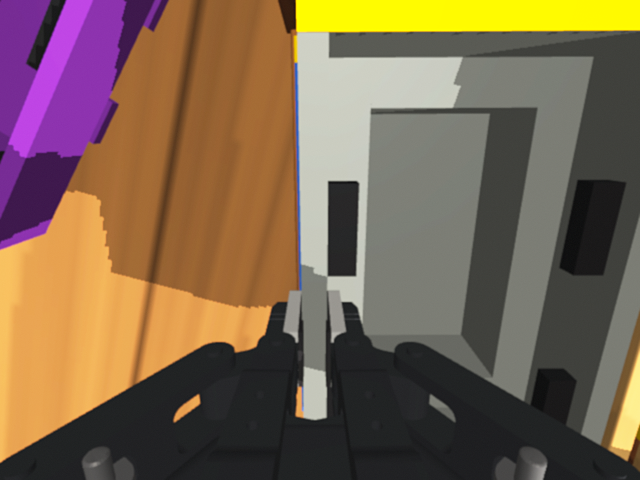

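The wall is held between the pads at (315,310), between the two ledges.

>>> send_rows(targets=[[1, 0, 0, 0, 0, 0, 0], [1, 0, 0, -0.006, 0, 0, 0], [1, 0, 0, -0.01, 0, 0, 0], [1, 0, 0, -0.014, 0, 0, 0], [1, 0, 0, -0.016, 0, 0, 0], [1, 0, 0, -0.018, 0, 0, 0], [1, 0, 0, -0.02, 0, 0, 0], [1, 0, 0, -0.02, 0, 0, 0], [1, 0, 0, -0.014, 0, 0, 0], [1, 0, 0, 0, 0, 0, 0]], squeeze=90)

```text
time_s: 5.15
eef_pos: [541.2, 163.0, 223.4]
ee_rot: [0.001, 0.6, 0.8, 0.001]
force: [-0.1, -0.4, -5.6]
grip_width: 0.084
grip_force: 87.7
```

Run:
```python
from h import *
s=ctrl.sense();print({k:np.round(s[k],2).tolist() for k in ['time_s','eef_pos','force','wrist_torque','grip_width','grip_force','joints']})
p=ctrl.capture('scene');c=p['img'][90:330,300:560,::-1];cv2.imwrite('pics/s2.png',cv2.resize(c,None,fx=2,fy=2))
```

```text
{'time_s': 5.15, 'eef_pos': [541.21, 162.97, 223.42], 'force': [-0.13, -0.4, -5.57], 'wrist_torque': [-0.15, 0.25, 0.02], 'grip_width': 0.08, 'grip_force': 87.75, 'joints': [0.09, 0.41, 1.39, -0.0, 1.35, -0.2]}
```

View pics/s2.png

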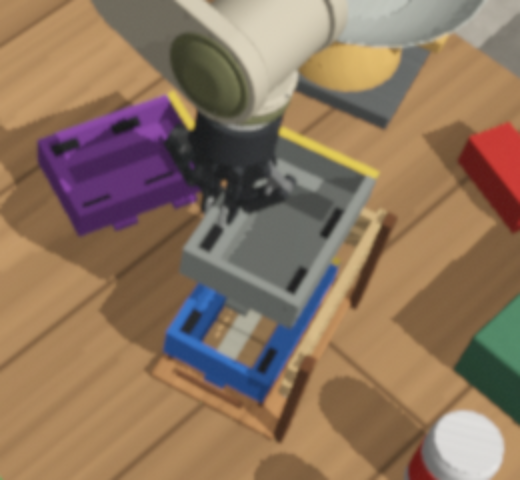

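The grey tote hangs level, and the blue one stays in the bay with its cartons visible. Next is the carry to the mat.

```bash
python3 -c "
from h import *
rows([573,-299,223.4],85.3,n=14)"
```

```text
tool yaw now 16.2 d [  32.2 -461.9    1.1] rv [ 0.     0.    -1.206]
[-0.0323, -0.007, -0.0001, 0.0, 0.0, -0.0862]
[-0.0316, -0.0097, -0.0001, 0.0, 0.0, -0.0862]
[-0.0306, -0.0124, -0.0001, 0.0, 0.0, -0.0862]
[-0.0295, -0.015, -0.0001, 0.0, 0.0, -0.0862]
[-0.0281, -0.0175, -0.0001, 0.0, 0.0, -0.0862]
[-0.0265, -0.0199, -0.0001, 0.0, 0.0, -0.0862]
[-0.0246, -0.0221, -0.0001, 0.0, 0.0, -0.0862]
[-0.0227, -0.0241, -0.0001, 0.0, 0.0, -0.0862]
[-0.0205, -0.026, -0.0001, 0.0, 0.0, -0.0862]
[-0.0182, -0.0276, -0.0001, 0.0, 0.0, -0.0862]
[-0.0157, -0.0291, -0.0001, 0.0, 0.0, -0.0862]
[-0.0132, -0.0303, -0.0001, 0.0, 0.0, -0.0862]
[-0.0105, -0.0314, -0.0001, 0.0, 0.0, -0.0862]
[-0.0078, -0.0321, -0.0001, 0.0, 0.0, -0.0862]
```

>>> send_rows(targets=[[1, 0, 0, -0.015, 0, 0, 0], [1, 0, 0, -0.015, 0, 0, 0], [1, -0.0323, -0.007, 0, 0, 0, -0.0862], [1, -0.0316, -0.0097, 0, 0, 0, -0.0862], [1, -0.0306, -0.0124, 0, 0, 0, -0.0862], [1, -0.0295, -0.015, 0, 0, 0, -0.0862], [1, -0.0281, -0.0175, 0, 0, 0, -0.0862], [1, -0.0265, -0.0199, 0, 0, 0, -0.0862], [1, -0.0246, -0.0221, 0, 0, 0, -0.0862], [1, -0.0227, -0.0241, 0, 0, 0, -0.0862]], squeeze=90)

```text
time_s: 6.45
eef_pos: [559.6, -102.3, 253.3]
ee_rot: [0.001, 0.293, 0.956, -0.0]
force: [1.0, 0.5, -4.4]
grip_width: 0.089
grip_force: 88.2
```

>>> send_rows(targets=[[1, -0.0205, -0.026, 0, 0, 0, -0.0862], [1, -0.0182, -0.0276, 0, 0, 0, -0.0862], [1, -0.0157, -0.0291, 0, 0, 0, -0.0862], [1, -0.0132, -0.0303, 0, 0, 0, -0.0862], [1, -0.0105, -0.0314, 0, 0, 0, -0.0862], [1, -0.0078, -0.0321, 0, 0, 0, -0.0862], [1, 0, 0, 0.02, 0, 0, 0], [1, 0, 0, 0.03, 0, 0, 0], [1, 0, 0, 0.03, 0, 0, 0], [1, 0, 0, 0, 0, 0, 0]])

```text
time_s: 7.7
eef_pos: [572.7, -298.7, 171.0]
ee_rot: [-0.001, 0.041, 0.999, 0.001]
force: [-0.2, -0.7, -3.8]
grip_width: 0.084
grip_force: 88.7
```

Run:
```python
from h import *
s=ctrl.sense();print({k:np.round(s[k],2).tolist() for k in ['time_s','eef_pos','force','wrist_torque','grip_width','grip_force','joints']})
rows([573,-299,54],85.3,n=1)
p=ctrl.capture('scene');c=p['img'][200:480,130:450,::-1];cv2.imwrite('pics/s3.png',cv2.resize(c,None,fx=2,fy=2))
```

```text
{'time_s': 7.7, 'eef_pos': [572.71, -298.69, 171.0], 'force': [-0.2, -0.71, -3.76], 'wrist_torque': [-0.21, -0.11, 0.01], 'grip_width': 0.08, 'grip_force': 88.73, 'joints': [-0.66, 0.63, 1.17, -0.0, 1.34, -2.15]}
tool yaw now 85.3 d [   0.3   -0.3 -117. ] rv [ 0.002 -0.003  0.001]
[-0.0006, -0.0005, 0.117, 0.0018, -0.0028, 0.0005]
```

View pics/s3.png

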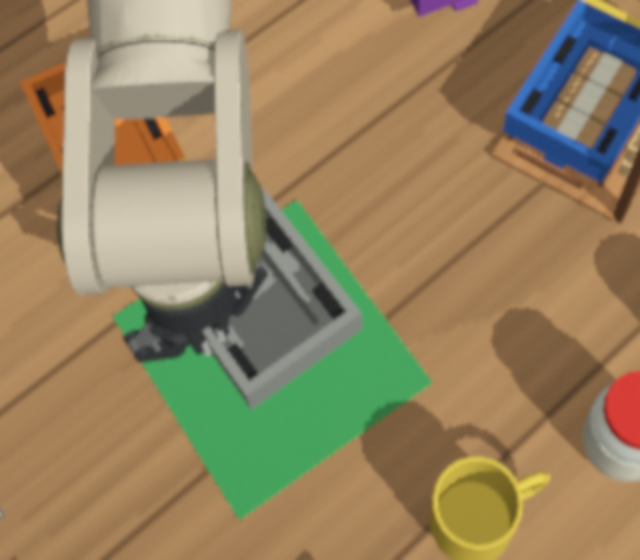

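>>> send_rows(targets=[[1, 0, 0, 0.015, 0, 0, 0], [1, 0, 0, 0.025, 0, 0, 0], [1, 0, 0, 0.025, 0, 0, 0], [1, 0, 0, 0.02, 0, 0, 0], [1, 0, 0, 0.015, 0, 0, 0], [1, 0, 0, 0.009, 0, 0, 0], [1, 0, 0, 0.004, 0, 0, 0], [1, 0, 0, 0.002, 0, 0, 0], [1, 0, 0, 0.001, 0, 0, 0], [1, 0, 0, 0, 0, 0, 0]])

```text
time_s: 9.0
eef_pos: [573.3, -299.1, 56.6]
ee_rot: [0.0, 0.041, 0.999, -0.0]
force: [-0.0, -0.3, -4.7]
grip_width: 0.086
grip_force: 88.5
```

>>> send_rows(targets=[[1, 0, 0, 0.001, 0, 0, 0], [1, 0, 0, 0.001, 0, 0, 0], [1, 0, 0, 0.001, 0, 0, 0], [1, 0, 0, 0.001, 0, 0, 0], [1, 0, 0, 0, 0, 0, 0], [1, 0, 0, 0, 0, 0, 0], [0.3, 0, 0, 0, 0, 0, 0], [-0.4, 0, 0, 0, 0, 0, 0], [-0.4, 0, 0, 0, 0, 0, 0], [-0.4, 0, 0, -0.002, 0, 0, 0]])

```text
time_s: 10.25
eef_pos: [573.2, -298.9, 54.2]
ee_rot: [-0.0, 0.041, 0.999, 0.0]
force: [-0.2, 0.4, 0.9]
grip_width: 0.698
grip_force: 0.0
```

Run:
```python
from h import *
d=np.array([9.1,110.6,0])/18
for i in range(18):
    a=np.radians(85.3-10*i);Y=np.array([np.cos(a),np.sin(a),0]);X=np.array([np.sin(a),-np.cos(a),0])
    X=np.cross(Y,[0,0,-1]);print((np.array([d@X,d@Y])/1000).round(4).tolist(),end=' ')
s=ctrl.sense();print(s['joints'].round(2))
```

```text
[-0.0, 0.0062] [0.0011, 0.0061] [0.0021, 0.0058] [0.0031, 0.0053] [0.004, 0.0047] [0.0047, 0.004] [0.0053, 0.0031] [0.0058, 0.0021] [0.0061, 0.0011] [0.0062, 0.0] [0.0061, -0.0011] [0.0058, -0.0021] [0.0053, -0.0031] [0.0047, -0.004] [0.004, -0.0047] [0.0031, -0.0053] [0.0021, -0.0058] [0.0011, -0.0061] [-0.66  0.75  1.29  0.    1.1  -2.15]
```

>>> send_rows(targets=[[-0.6, 0, 0, -0.03, 0, 0, 0], [-0.7, 0, 0, -0.05, 0, 0, 0], [-0.7, 0, 0, -0.05, 0, 0, 0], [-0.7, 0, 0, -0.014, 0, 0, 0.1745], [-0.7, 0, 0, 0, 0, 0, 0.1745], [-0.7, 0, 0, 0, 0, 0, 0.1745], [-0.7, 0, 0, 0, 0, 0, 0.1745], [-0.7, 0, 0, 0, 0, 0, 0.1745], [-0.7, 0, 0, 0, 0, 0, 0.1745], [-0.7, 0, 0, 0, 0, 0, 0.1745]])

```text
time_s: 11.5
eef_pos: [573.2, -299.0, 198.4]
ee_rot: [0.0, 0.609, 0.793, 0.0]
force: [0.0, -0.2, -0.1]
grip_width: 0.846
grip_force: 0.0
```

>>> send_rows(targets=[[-0.7, 0, 0, 0, 0, 0, 0.1745], [-0.7, 0, 0, 0, 0, 0, 0.1745], [-0.7, 0, 0, 0, 0, 0, 0.1745], [-0.7, 0, 0, 0, 0, 0, 0.1745], [-0.7, 0, 0, 0, 0, 0, 0.1745], [-0.7, 0, 0, 0, 0, 0, 0.1745], [-0.7, 0, 0, 0, 0, 0, 0.1745], [-0.7, 0, 0, 0, 0, 0, 0.1745], [-0.7, 0, 0, 0, 0, 0, 0.1745], [-0.7, 0, 0, 0, 0, 0, 0.1745]])

```text
time_s: 12.75
eef_pos: [573.2, -299.0, 198.4]
ee_rot: [0.0, 0.999, 0.044, 0.0]
force: [-0.2, -0.4, -0.1]
grip_width: 0.849
grip_force: 0.0
```

```bash
python3 -c "
from h import *
rows([582.3,-188.3,198.5],-94.7,n=3);s=ctrl.sense();print(s['time_s'],s['joints'].round(2))"
```

```text
tool yaw now -85.0 d [9.100e+00 1.107e+02 1.000e-01] rv [ 0.   -0.    0.17]
[0.0063, -0.0365, -0.0, 0.0, -0.0, 0.0567]
[0.0042, -0.0368, -0.0, 0.0, -0.0, 0.0567]
[0.0021, -0.037, -0.0, 0.0, -0.0, 0.0567]
12.75 [-0.66  0.61  1.14  0.    1.4   0.82]
```

>>> send_rows(targets=[[-0.7, 0.0063, -0.0365, 0, 0, 0, 0.0567], [-0.7, 0.0042, -0.0368, 0, 0, 0, 0.0567], [-0.7, 0.0021, -0.037, 0, 0, 0, 0.0567], [-0.7, 0, 0, 0, 0, 0, 0], [-0.7, 0, 0, 0, 0, 0, 0], [-0.7, 0, 0, 0, 0, 0, 0], [-0.7, 0, 0, 0, 0, 0, 0], [-0.7, 0, 0, 0, 0, 0, 0], [-0.7, 0, 0, 0, 0, 0, 0], [-0.7, 0, 0, 0, 0, 0, 0]])

```text
time_s: 14.0
eef_pos: [581.7, -188.2, 198.3]
ee_rot: [0.0, 0.999, -0.038, -0.0]
force: [-0.6, 0.0, 0.1]
grip_width: 0.852
grip_force: 0.0
```

Run:
```python
from h import *
import pickle
p=ctrl.capture('wrist');save(p,'w3.png');s=ctrl.sense();pickle.dump((p,s),open('w3.pkl','wb'))
rows([582.3,-188.3,198.5],-94.7,n=1);print(s['time_s'],s['joints'].round(2))
z={'top_tote_mid':43,'top_tote_mark':65,'top_tote_wall_a':83}
for q in z: print(q,[(np.round(e['point']).tolist(),atz(p,e['point'],z[q]).round(1).tolist(),round(e['score'],2)) for e in ctrl.landmark_of(q,p)][:4])
```

```text
tool yaw now -94.4 d [ 0.6 -0.1  0.2] rv [0.    0.    0.006]
[0.0006, 0.0, -0.0002, 0.0, 0.0, 0.0056]
14.05 [-0.5   0.53  1.27 -0.    1.35  1.14]
top_tote_mid [([374.0, 249.0], [556.9, -239.3, 43.0], 0.96)]
top_tote_mark [([375.0, 354.0], [464.7, -234.6, 65.0], 0.71)]
top_tote_wall_a [([315.0, 237.0], [582.7, -189.1, 83.0], 0.63)]
```

View pics/w3.png

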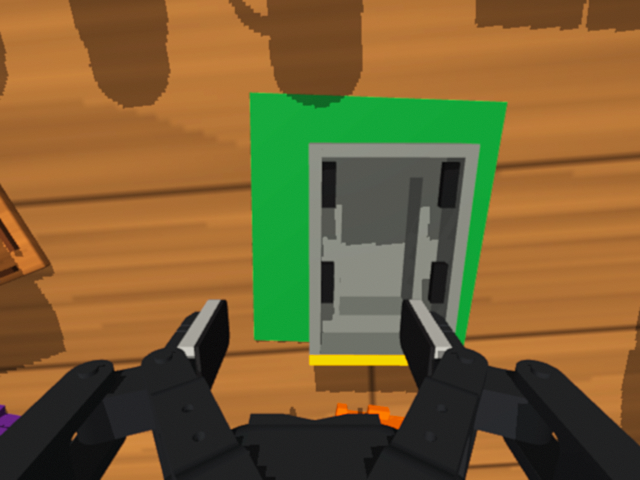

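Here the grey tote stands on the mat with its yellow end at image bottom (360,360). The clear stretch of wall b is near (315,237), between the ledges. I fit its rim exactly, then grip.

```bash
cat >> h.py <<'E'
from scipy.optimize import least_squares
def fit(p,c0,yaw0,z,edges,rng=14,iters=4):
    """rim rectangle 180x120 at height z; edges: list of ((x,y),(x,y)) outer edge stretches in tote frame"""
    img=cv2.GaussianBlur(p['img'],(3,3),0).astype(np.float32)
    v=np.array([c0[0],c0[1],np.radians(yaw0)],float)
    def W(v,a):
        c,s=np.cos(v[2]),np.sin(v[2]);return np.array([v[0]+c*a[0]-s*a[1],v[1]+s*a[0]+c*a[1],z])
    for k in range(iters):
        r=rng if k==0 else max(5,rng/2**k);S=[]
        for e,(A,B) in enumerate(edges):
            A,B=np.array(A,float),np.array(B,float);n=np.array([B[1]-A[1],A[0]-B[0]]);n/=np.linalg.norm(n)
            for f in np.linspace(.05,.95,25):
                m=A+f*(B-A);u=proj(p,W(v,m));u2=proj(p,W(v,m+n));du=(u2-u);sc=np.linalg.norm(du);du/=sc
                t=np.arange(-r,r+.1,.5)*1.0;P=(u[None]+t[:,None]*du).astype(np.float32)
                g=cv2.remap(img,P[None,:,0],P[None,:,1],cv2.INTER_LINEAR)[0]
                G=np.abs(g[4:]-g[:-4]).sum(1);j=G.argmax()
                if G[j]>60:S.append((e,m,u+t[j+2]*du,du,sc))
        def res(v):return [(proj(p,W(v,m))-q)@d/s for e,m,q,d,s in S]
        v=least_squares(res,v,loss='soft_l1',f_scale=1.).x
    rs=np.array(res(v));print('c',v[:2].round(2),'yaw',np.degrees(v[2]).round(2),'n',len(S),[(e,round(float(np.median(np.abs(rs[[i for i,x in enumerate(S) if x[0]==e]]))),2)) for e in range(len(edges)) if any(x[0]==e for x in S)])
    return v
E
python3 - <<'E'
from h import *
import pickle
p,s=pickle.load(open('w3.pkl','rb'))
print('mat edge',atz(p,(255,340),3).round(),atz(p,(251,94),3).round(),atz(p,(506,102),3).round())
E=[((-90,-60),(90,-60)),((-90,-60),(-90,60)),((90,-60),(90,-10))]
v=fit(p,(558,-242),175.3,83,E)
v=fit(p,(560,-240),175.3,83,E[:2])
M=Rn.from_euler('z',v[2]).as_matrix()[:2,:2];wb=v[:2]+M@[-20,-55.5];print('wb',wb)
rows([*wb,53.5],np.degrees(v[2])-270,n=1)
E
```

```text
mat edge [ 449. -113.    3.] [ 696. -141.    3.] [ 672. -367.    3.]
c [ 561.46 -247.22] yaw 170.41 n 57 [(0, 1.63), (1, 1.43), (2, 1.09)]
c [ 557.91 -242.18] yaw 175.52 n 50 [(0, 0.05), (1, 0.04)]
wb [ 582.1842828  -188.41745974]
tool yaw now -94.4 d [   0.5   -0.3 -144.8] rv [ 0.    -0.     0.002]
[0.0005, 0.0002, 0.1448, 0.0, -0.0, 0.0019]
```

```bash
python3 -c "
from h import *
rows([541,163,205.5],16.3,n=12)"
```

```text
tool yaw now -94.4 d [-40.7 351.2   7.2] rv [ 0.     0.    -1.932]
[-0.0056, -0.0289, -0.0006, 0.0, 0.0, -0.161]
[-0.0009, -0.0294, -0.0006, 0.0, 0.0, -0.161]
[0.0038, -0.0292, -0.0006, 0.0, 0.0, -0.161]
[0.0085, -0.0282, -0.0006, 0.0, 0.0, -0.161]
[0.0129, -0.0265, -0.0006, 0.0, 0.0, -0.161]
[0.0169, -0.0241, -0.0006, 0.0, 0.0, -0.161]
[0.0206, -0.0211, -0.0006, 0.0, 0.0, -0.161]
[0.0237, -0.0175, -0.0006, 0.0, 0.0, -0.161]
[0.0262, -0.0135, -0.0006, 0.0, 0.0, -0.161]
[0.028, -0.0091, -0.0006, 0.0, 0.0, -0.161]
[0.0291, -0.0045, -0.0006, 0.0, 0.0, -0.161]
[0.0295, 0.0002, -0.0006, 0.0, 0.0, -0.161]
```

>>> send_rows(targets=[[-0.7, -0.0056, -0.0289, -0.0006, 0, 0, -0.161], [-0.7, -0.0009, -0.0294, -0.0006, 0, 0, -0.161], [-0.7, 0.0038, -0.0292, -0.0006, 0, 0, -0.161], [-0.7, 0.0085, -0.0282, -0.0006, 0, 0, -0.161], [-0.7, 0.0129, -0.0265, -0.0006, 0, 0, -0.161], [-0.7, 0.0169, -0.0241, -0.0006, 0, 0, -0.161], [-0.7, 0.0206, -0.0211, -0.0006, 0, 0, -0.161], [-0.7, 0.0237, -0.0175, -0.0006, 0, 0, -0.161], [-0.7, 0.0262, -0.0135, -0.0006, 0, 0, -0.161], [-0.7, 0.028, -0.0091, -0.0006, 0, 0, -0.161]])

```text
time_s: 15.45
eef_pos: [547.6, 105.3, 204.4]
ee_rot: [0.0, 0.718, 0.696, 0.0]
force: [1.2, 0.1, -0.4]
grip_width: 0.85
grip_force: 0.0
```

>>> send_rows(targets=[[-0.7, 0.0291, -0.0045, -0.0006, 0, 0, -0.161], [-0.7, 0.0295, 0.0002, -0.0006, 0, 0, -0.161], [-0.7, 0, 0, 0, 0, 0, 0], [-0.7, 0, 0, 0, 0, 0, 0], [-0.7, 0, 0, 0, 0, 0, 0], [-0.7, 0, 0, 0, 0, 0, 0], [-0.7, 0, 0, 0, 0, 0, 0], [-0.7, 0, 0, 0, 0, 0, 0], [-0.7, 0, 0, 0, 0, 0, 0], [-0.7, 0, 0, 0, 0, 0, 0]])

```text
time_s: 16.7
eef_pos: [540.9, 162.9, 205.5]
ee_rot: [-0.0, 0.6, 0.8, -0.0]
force: [0.2, -0.3, -0.1]
grip_width: 0.849
grip_force: 0.0
```

Run:
```python
from h import *
import pickle
p=ctrl.capture('wrist');s=ctrl.sense();pickle.dump((p,s),open('w4.pkl','wb'))
a,b,c=((-90,60),(90,60)),((90,60),(90,-50)),((-90,60),(-90,-40))
for E in [[a,b],[a,c],[a,b,c]]: v=fit(p,(588.6,197.6),106.3,90,E)
im=p['img'].copy()
for x in [((90,60)),((-90,60)),((-90,-60)),((90,-60))]:
    M=Rn.from_euler('z',v[2]).as_matrix()[:2,:2];u=proj(p,np.r_[v[:2]+M@x,90]);print(x,u.round());cv2.circle(im,tuple(u.round().astype(int).tolist()),2,(255,0,255),-1)
p['img']=im;save(p,'w4.png')
rows([582.3,-188.4,197.5],-94.5,n=12)
```

```text
c [588.6  189.75] yaw 106.68 n 50 [(0, 0.03), (1, 0.07)]
c [586.11 197.89] yaw 106.64 n 47 [(0, 0.03), (1, 0.24)]
c [588.59 189.79] yaw 106.71 n 51 [(0, 0.04), (1, 0.1), (2, 3.82)]
(90, 60) [302.  92.]
(-90, 60) [306. 328.]
(-90, -60) [451. 327.]
(90, -60) [480.  91.]
tool yaw now 16.3 d [  41.4 -351.3   -8. ] rv [ 0.    -0.     1.934]
[-0.0291, -0.0049, 0.0007, 0.0, -0.0, 0.1612]
[-0.0295, -0.0002, 0.0007, 0.0, -0.0, 0.1612]
[-0.0291, 0.0045, 0.0007, 0.0, -0.0, 0.1612]
[-0.028, 0.0092, 0.0007, 0.0, -0.0, 0.1612]
[-0.0262, 0.0135, 0.0007, 0.0, -0.0, 0.1612]
[-0.0237, 0.0176, 0.0007, 0.0, -0.0, 0.1612]
[-0.0205, 0.0211, 0.0007, 0.0, -0.0, 0.1612]
[-0.0169, 0.0242, 0.0007, 0.0, -0.0, 0.1612]
[-0.0128, 0.0266, 0.0007, 0.0, -0.0, 0.1612]
[-0.0084, 0.0283, 0.0007, 0.0, -0.0, 0.1612]
[-0.0037, 0.0292, 0.0007, 0.0, -0.0, 0.1612]
[0.001, 0.0295, 0.0007, 0.0, -0.0, 0.1612]
```

View pics/w4.png

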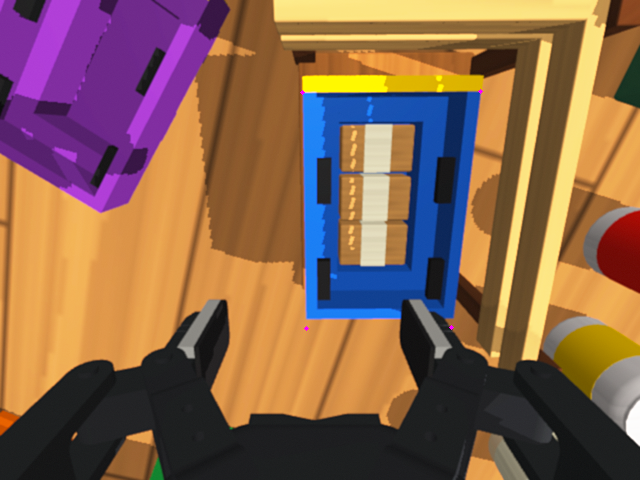

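The view shows the empty blue rim with its blue end edge at row 318 and left edge at about column 304. The magenta points sat on the yellow/blue seam instead, so I refit from the blue end only.

Run:
```python
from h import *
import pickle
p,s=pickle.load(open('w4.pkl','rb'))
a,c=((-90,60),(80,60)),((-90,60),(-90,0))
v=fit(p,(586.1,197.9),106.6,90,[a,c],rng=6)
# ledges: dark blob centres at z=82, expected (-60,45.5),(20,45.5),( -60,-45.5),(20,-45.5)
g=p['img'].max(2)<45;n,l,st,ce=cv2.connectedComponentsWithStats(g.astype(np.uint8))
M=Rn.from_euler('z',v[2]).as_matrix()[:2,:2]
for i in range(1,n):
    if 100<st[i,4]<1500: print(st[i].tolist(),ce[i].round(1),(M.T@(atz(p,ce[i],82)[:2]-v[:2])).round(1))
```

```text
c [586.09 197.99] yaw 106.68 n 50 [(0, 0.04), (1, 0.09)]
[14, 0, 31, 21, 442] [29.3  8. ] [134.4 238.3]
[606, 0, 12, 30, 158] [611.8  15.9] [ 127.7 -144.7]
[137, 49, 28, 46, 429] [150.   71.2] [ 96.2 164.5]
[0, 75, 12, 41, 265] [ 3.6 90.9] [ 84.3 268.3]
[91, 146, 26, 41, 374] [103.7 165.1] [ 33.3 207.6]
[434, 157, 21, 46, 762] [444.2 179.5] [ 21.3 -45. ]
[318, 159, 12, 44, 528] [323.5 180.5] [21.1 45.2]
[318, 259, 12, 40, 419] [323.3 278. ] [-57.5  45.3]
[426, 258, 18, 41, 617] [434.4 277.9] [-58. -45.]
```

>>> send_rows(targets=[[-0.7, -0.0291, -0.0049, 0.0007, 0, 0, 0.1612], [-0.7, -0.0295, -0.0002, 0.0007, 0, 0, 0.1612], [-0.7, -0.0291, 0.0045, 0.0007, 0, 0, 0.1612], [-0.7, -0.028, 0.0092, 0.0007, 0, 0, 0.1612], [-0.7, -0.0262, 0.0135, 0.0007, 0, 0, 0.1612], [-0.7, -0.0237, 0.0176, 0.0007, 0, 0, 0.1612], [-0.7, -0.0205, 0.0211, 0.0007, 0, 0, 0.1612], [-0.7, -0.0169, 0.0242, 0.0007, 0, 0, 0.1612], [-0.7, -0.0128, 0.0266, 0.0007, 0, 0, 0.1612], [-0.7, -0.0084, 0.0283, 0.0007, 0, 0, 0.1612]])

```text
time_s: 18.0
eef_pos: [575.4, -130.9, 198.5]
ee_rot: [-0.0, 0.993, 0.119, 0.0]
force: [-0.6, -0.7, -0.4]
grip_width: 0.85
grip_force: 0.0
```

>>> send_rows(targets=[[-0.6, -0.0037, 0.0292, 0.0007, 0, 0, 0.1612], [-0.4, 0.001, 0.0295, 0.0007, 0, 0, 0.1612], [-0.4, 0, 0, 0, 0, 0, 0], [-0.4, 0, 0, 0, 0, 0, 0], [-0.4, 0, 0, 0, 0, 0, 0], [-0.4, 0, 0, 0, 0, 0, 0], [-0.4, 0, 0, 0, 0, 0, 0], [-0.4, 0, 0, 0, 0, 0, 0], [-0.4, 0, 0, 0, 0, 0, 0], [-0.4, 0, 0, 0, 0, 0, 0]])

```text
time_s: 19.25
eef_pos: [582.2, -188.5, 197.1]
ee_rot: [-0.0, 0.999, -0.039, -0.0]
force: [-0.5, -0.2, -0.2]
grip_width: 0.7
grip_force: 0.0
```

Run:
```python
from h import *
rows([582.2,-188.4,53.5],-94.5,n=1)
p=ctrl.capture('wrist');fit(p,(557.9,-242.2),175.5,83,[((-90,-60),(80,-60)),((-90,-60),(-90,60))],rng=8)
```

```text
tool yaw now -94.5 d [-0.000e+00  1.000e-01 -1.436e+02] rv [-0.  0. -0.]
[-0.0, -0.0001, 0.1436, -0.0, 0.0, -0.0003]
c [ 557.84 -242.19] yaw 175.53 n 50 [(0, 0.06), (1, 0.03)]
```

>>> send_rows(targets=[[-0.4, 0, 0, 0.03, 0, 0, 0], [-0.4, 0, 0, 0.04, 0, 0, 0], [-0.4, 0, 0, 0.04, 0, 0, 0], [-0.4, 0, 0, 0.022, 0, 0, 0], [-0.4, 0, 0, 0.01, 0, 0, 0], [-0.4, 0, 0, 0, 0, 0, 0], [1, 0, 0, 0, 0, 0, 0], [1, 0, 0, 0, 0, 0, 0], [1, 0, 0, 0, 0, 0, 0], [1, 0, 0, 0, 0, 0, 0]], squeeze=90)

```text
time_s: 20.55
eef_pos: [582.5, -188.6, 55.9]
ee_rot: [0.0, 0.999, -0.039, 0.001]
force: [-1.2, 0.7, 5.8]
grip_width: 0.088
grip_force: 88.6
```

>>> send_rows(targets=[[1, 0, 0, 0, 0, 0, 0], [1, 0, 0, -0.008, 0, 0, 0], [1, 0, 0, -0.016, 0, 0, 0], [1, 0, 0, -0.024, 0, 0, 0], [1, 0, 0, -0.03, 0, 0, 0], [1, 0, 0, -0.03, 0, 0, 0], [1, 0, 0, -0.03, 0, 0, 0], [1, 0, 0, -0.03, 0, 0, 0], [1, 0, 0, -0.032, 0, 0, 0], [1, 0, 0, 0, 0, 0, 0]])

```text
time_s: 21.8
eef_pos: [582.8, -188.8, 257.8]
ee_rot: [0.001, 0.999, -0.039, 0.002]
force: [0.3, -0.0, -4.9]
grip_width: 0.087
grip_force: 87.9
```

```bash
python3 -c "
from h import *
s=ctrl.sense();print({k:np.round(s[k],2).tolist() for k in ['time_s','eef_pos','force','wrist_torque','grip_width','grip_force','joints']})
rows([527,202.4,254],16.7,n=16)"
```

```text
{'time_s': 21.8, 'eef_pos': [582.81, -188.76, 257.79], 'force': [0.3, -0.03, -4.93], 'wrist_torque': [0.3, -0.11, 0.02], 'grip_width': 0.09, 'grip_force': 87.89, 'joints': [-0.5, 0.49, 1.17, 0.0, 1.48, 1.15]}
tool yaw now -94.5 d [-55.8 391.2  -3.8] rv [ 6.000e-03 -1.000e-03 -1.941e+00]
[-0.0054, -0.0241, 0.0002, 0.0004, -0.0001, -0.1213]
[-0.0024, -0.0246, 0.0002, 0.0004, -0.0001, -0.1213]
[0.0005, -0.0247, 0.0002, 0.0004, -0.0001, -0.1213]
[0.0035, -0.0244, 0.0002, 0.0004, -0.0001, -0.1213]
[0.0065, -0.0238, 0.0002, 0.0004, -0.0001, -0.1213]
[0.0093, -0.0229, 0.0002, 0.0004, -0.0001, -0.1213]
[0.012, -0.0216, 0.0002, 0.0004, -0.0001, -0.1213]
[0.0145, -0.02, 0.0002, 0.0004, -0.0001, -0.1213]
[0.0168, -0.0181, 0.0002, 0.0004, -0.0001, -0.1213]
[0.0189, -0.0159, 0.0002, 0.0004, -0.0001, -0.1213]
[0.0207, -0.0135, 0.0002, 0.0004, -0.0001, -0.1213]
[0.0222, -0.0109, 0.0002, 0.0004, -0.0001, -0.1213]
[0.0233, -0.0081, 0.0002, 0.0004, -0.0001, -0.1213]
[0.0241, -0.0052, 0.0002, 0.0004, -0.0001, -0.1213]
[0.0246, -0.0023, 0.0002, 0.0004, -0.0001, -0.1213]
[0.0247, 0.0007, 0.0002, 0.0004, -0.0001, -0.1213]
```

>>> send_rows(targets=[[1, -0.0054, -0.0241, 0, 0.0004, 0, -0.1213], [1, -0.0024, -0.0246, 0, 0.0004, 0, -0.1213], [1, 0.0005, -0.0247, 0, 0.0004, 0, -0.1213], [1, 0.0035, -0.0244, 0, 0.0004, 0, -0.1213], [1, 0.0065, -0.0238, 0, 0.0004, 0, -0.1213], [1, 0.0093, -0.0229, 0, 0.0004, 0, -0.1213], [1, 0.012, -0.0216, 0, 0.0004, 0, -0.1213], [1, 0.0145, -0.02, 0, 0.0004, 0, -0.1213], [1, 0.0168, -0.0181, 0, 0.0004, 0, -0.1213], [1, 0.0189, -0.0159, 0, 0.0004, 0, -0.1213]])

```text
time_s: 23.05
eef_pos: [546.4, 56.8, 253.8]
ee_rot: [-0.003, 0.842, 0.539, -0.001]
force: [0.4, -0.4, -4.1]
grip_width: 0.085
grip_force: 88.1
```

>>> send_rows(targets=[[1, 0.0207, -0.0135, 0, 0.0004, 0, -0.1213], [1, 0.0222, -0.0109, 0, 0.0004, 0, -0.1213], [1, 0.0233, -0.0081, 0, 0.0004, 0, -0.1213], [1, 0.0241, -0.0052, 0, 0.0004, 0, -0.1213], [1, 0.0246, -0.0023, 0, 0.0004, 0, -0.1213], [1, 0.0247, 0.0007, 0, 0.0004, 0, -0.1213], [1, 0, 0, 0, 0, 0, 0], [1, 0, 0, 0, 0, 0, 0], [1, 0, 0, 0, 0, 0, 0], [1, 0, 0, 0, 0, 0, 0]])

```text
time_s: 24.3
eef_pos: [526.5, 202.2, 256.0]
ee_rot: [-0.003, 0.597, 0.802, 0.0]
force: [0.9, 0.3, -3.2]
grip_width: 0.085
grip_force: 88.1
```

```bash
python3 -c "
from h import *
s=ctrl.sense();print({k:np.round(s[k],2).tolist() for k in ['time_s','eef_pos','force','wrist_torque','grip_width','grip_force','joints']})
rows([527,202.4,160],16.7,n=1)
p=ctrl.capture('wrist')
v=np.r_[585.9,198.6]
fit(p,v,286.7,s['eef_pos'][2]+27.4,[((-90,-60),(80,-60))],rng=8)
g=p['img'].max(2)<45;n,l,st,ce=cv2.connectedComponentsWithStats(g.astype(np.uint8))
M=Rn.from_euler('z',286.7,degrees=True).as_matrix()[:2,:2]
for i in range(1,n):
    if 300<st[i,4]<5000: print(st[i].tolist(),ce[i].round(1),(M.T@(atz(p,ce[i],s['eef_pos'][2]+19.4)[:2]-v)).round(1))
"
```

```text
{'time_s': 24.3, 'eef_pos': [526.55, 202.18, 255.96], 'force': [0.87, 0.28, -3.23], 'wrist_torque': [0.01, 0.2, 0.05], 'grip_width': 0.09, 'grip_force': 88.06, 'joints': [0.16, 0.39, 1.33, 0.0, 1.43, -0.13]}
tool yaw now 16.6 d [  0.5   0.2 -96. ] rv [-0.003 -0.004 -0.001]
[-0.0003, 0.0008, 0.096, -0.0033, -0.0044, -0.0014]
c [495.75 513.32] yaw 286.45 n 0 []
[80, 51, 32, 44, 748] [95.2 72. ] [-114.  -125.2]
[175, 116, 25, 36, 321] [187.2 133.5] [-95.1 -97.6]
[45, 133, 29, 38, 630] [ 58.8 151.2] [ -89.4 -142. ]
[554, 189, 64, 94, 3738] [585.1 234.1] [-60.   43.6]
[329, 191, 29, 91, 2379] [342.3 235.1] [-59.6 -44.6]
```

>>> send_rows(targets=[[1, 0, 0.0008, 0.015, -0.003, -0.004, 0], [1, 0, 0, 0.02, 0, 0, 0], [1, 0, 0, 0.02, 0, 0, 0], [1, 0, 0, 0.02, 0, 0, 0], [1, 0, 0, 0.015, 0, 0, 0], [1, 0, 0, 0.008, 0, 0, 0], [1, 0, 0, 0.004, 0, 0, 0], [1, 0, 0, 0, 0, 0, 0], [1, 0, 0, 0, 0, 0, 0], [1, 0, 0, 0, 0, 0, 0]])

```text
time_s: 25.6
eef_pos: [527.3, 203.0, 154.5]
ee_rot: [0.0, 0.597, 0.802, 0.0]
force: [-0.1, 0.4, -5.3]
grip_width: 0.091
grip_force: 88.1
```

```bash
python3 -c "
from h import *
rows([527,202.2,140],16.7,n=1)
p=ctrl.capture('scene');c=p['img'][130:330,320:540,::-1];cv2.imwrite('pics/s5.png',cv2.resize(c,None,fx=3,fy=3,interpolation=cv2.INTER_CUBIC))"
```

```text
tool yaw now 16.7 d [ -0.3  -0.8 -14.5] rv [ 0.001 -0.    -0.   ]
[-0.0007, -0.0006, 0.0145, 0.0007, -0.0004, -0.0003]
```

>>> send_rows(targets=[[1, -0.0005, -0.0005, 0.004, 0, 0, 0], [1, 0, 0, 0.004, 0, 0, 0], [1, 0, 0, 0.003, 0, 0, 0], [1, 0, 0, 0.002, 0, 0, 0], [1, 0, 0, 0.0015, 0, 0, 0], [1, 0, 0, 0.0015, 0, 0, 0], [1, 0, 0, 0.001, 0, 0, 0], [1, 0, 0, 0.001, 0, 0, 0], [1, 0, 0, 0, 0, 0, 0], [1, 0, 0, 0, 0, 0, 0]])

```text
time_s: 26.9
eef_pos: [526.8, 202.4, 136.1]
ee_rot: [-0.0, 0.597, 0.802, 0.0]
force: [0.2, 0.2, -4.4]
grip_width: 0.081
grip_force: 88.2
```

>>> send_rows(targets=[[1, 0, 0, 0.0005, 0, 0, 0], [1, 0, 0, 0.0005, 0, 0, 0], [1, 0, 0, 0.0005, 0, 0, 0], [1, 0, 0, 0.0005, 0, 0, 0], [1, 0, 0, 0, 0, 0, 0], [1, 0, 0, 0, 0, 0, 0], [1, 0, 0, 0, 0, 0, 0], [1, 0, 0, 0, 0, 0, 0], [1, 0, 0, 0, 0, 0, 0], [1, 0, 0, 0, 0, 0, 0]])

```text
time_s: 28.15
eef_pos: [526.9, 202.4, 134.9]
ee_rot: [0.0, 0.597, 0.802, 0.0]
force: [-4.8, -0.6, 5.0]
grip_width: 0.087
grip_force: 89.5
```

```bash
python3 -c "
from h import *
s=ctrl.sense();print({k:np.round(s[k],2).tolist() for k in ['time_s','eef_pos','force','wrist_torque']})"
```

```text
{'time_s': 28.15, 'eef_pos': [526.86, 202.45, 134.86], 'force': [-4.84, -0.63, 5.02], 'wrist_torque': [-0.16, 0.85, -0.05]}
```

>>> send_rows(targets=[[0.5, 0, 0, 0, 0, 0, 0], [0, 0, 0, 0, 0, 0, 0], [-0.4, 0, 0, 0, 0, 0, 0], [-0.4, 0, 0, 0, 0, 0, 0], [-0.4, 0, 0, 0, 0, 0, 0], [-0.4, 0, 0, -0.01, 0, 0, 0], [-0.4, 0, 0, -0.03, 0, 0, 0], [-0.4, 0, 0, -0.05, 0, 0, 0], [-0.4, 0, -0.01, -0.05, 0, 0, 0], [-0.4, 0, -0.04, -0.01, 0, 0, 0]])

```text
time_s: 29.4
eef_pos: [480.0, 188.0, 287.7]
ee_rot: [0.002, 0.597, 0.802, 0.002]
force: [-0.2, -0.5, 0.0]
grip_width: 0.698
grip_force: 0.0
```

>>> send_rows(targets=[[-0.4, 0, -0.05, 0, 0, 0, 0], [-0.4, 0, -0.05, 0, 0, 0, 0], [-0.4, 0, -0.04, 0, 0, 0, 0], [-0.4, 0, 0, 0, 0, 0, 0], [-0.4, 0, 0, 0, 0, 0, 0], [-0.4, 0, 0, 0, 0, 0, 0], [-0.4, 0, 0, 0, 0, 0, 0], [-0.4, 0, 0, 0, 0, 0, 0], [-0.4, 0, 0, 0, 0, 0, 0], [-0.4, 0, 0, 0, 0, 0, 0]])

```text
time_s: 30.65
eef_pos: [344.9, 147.8, 284.1]
ee_rot: [-0.0, 0.597, 0.802, 0.0]
force: [0.0, 0.0, -0.5]
grip_width: 0.702
grip_force: 0.0
```

```bash
python3 -c "
from h import *
s=ctrl.sense();print(s['time_s'],s['eef_pos'].round(),s['force'].round(1))
p=ctrl.capture('scene');c=p['img'][130:330,320:540,::-1];a=cv2.resize(c,None,fx=2.7,fy=2.7,interpolation=cv2.INTER_CUBIC)
cv2.imwrite('pics/end.png',a)
w=ctrl.capture('wrist')
# rim edge as seen, both hypotheses of rim height: the width of the fitted edge tells
for z in (162,170):
    v=fit(w,(586,198.5),286.7,z,[((-90,-60),(80,-60)),((90,-60),(90,40))],rng=8)
for n,q in [('wrist',w),('scene',p)]:
  for k in ['top_tote_mid','top_tote_mark']:
    print(n,k,[(np.round(e['point']).tolist(),atz(q,e['point'],122 if 'mid' in k else 144).round(1).tolist(),round(e['score'],2)) for e in ctrl.landmark_of(k,q)][:5])
"
```

```text
30.65 [345. 148. 284.] [ 0.   0.  -0.5]
c [585.18 206.21] yaw 286.75 n 50 [(0, 0.03), (1, 0.09)]
c [581.4  199.54] yaw 286.72 n 50 [(0, 0.07), (1, 0.07)]
wrist top_tote_mid [([585.0, 246.0], [586.9, 197.9, 122.0], 0.93), ([342.0, 129.0], [345.2, 230.5, 122.0], 0.84), ([186.0, 446.0], [284.2, -131.9, 122.0], 0.68)]
wrist top_tote_mark [([582.0, 349.0], [614.7, 109.2, 144.0], 0.73)]
scene top_tote_mid [([429.0, 227.0], [580.4, 202.5, 122.0], 0.97), ([186.0, 269.0], [321.4, -238.2, 122.0], 0.85), ([363.0, 178.0], [393.6, 188.2, 122.0], 0.67)]
scene top_tote_mark [([398.0, 159.0], [418.9, 269.4, 144.0], 0.91), ([412.0, 257.0], [612.7, 112.7, 144.0], 0.88), ([199.0, 298.0], [401.5, -260.1, 144.0], 0.66)]
```

View pics/end.png

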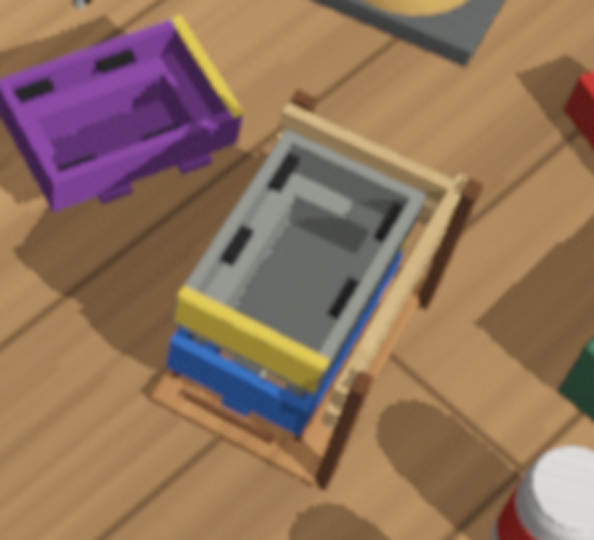

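The grey tote stands level on the blue one. Its yellow end is at the open end (crop (255,340)), opposite the blue tote's, and the TCP height at contact matched the ledge height, not the rim. Handing in.

```bash
python3 -c "
from h import *
print(ctrl.finish_job())"
```

```text
the job is handed in; nothing more can be done
None
```

The grey tote was lifted out, set down on the green mat and let go. It was then taken by its other side and put back turned end for end, standing on the blue tote's ledges with the yellow ends opposite; the job was handed in at about 31 s.

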